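# Empty the bar cropper's catch tray into the scrap tin

### The job

Empty the catch tray of the bar cropper: draw it out from under the chute by its handle, lower its open lip on to the rim of the round tin with all four cropped pieces still on it, and, keeping the lip resting lightly there, tip it until every piece has slid off into the tin. Then put the empty tray back flat between its runners and push it fully home against the stop. Leave the tin standing where it is and do not disturb anything else on the bench.

Things in the scene. Friction and masses are not known exactly. Their poses are not given: they have to be found in the camera images.
- cropper: Hand bar cropper, bolted to the bench: two green cheek plates on a grey base plate, with a slot for the catch tray beside them. Origin: on the bench, under the stop's face, mid slot. x: the way the tray slides in, away from the robot; z up. The cheeks are on the +y side (y 117 to 177, x -45 to 105 mm, 290 mm high with the lever socket); a stock bar sticks out beyond them at 140 mm height.
- slot_stop (a point): Foot of the stop's face, mid slot, on the base plate (6 mm above the bench); axes as the cropper. The tray lies on this plate and its lip meets this face when it is fully home. The stop is an upright bar 22 mm high. Two runners, 8 mm high, flank the slot from 150 mm before the stop up to it, 104 mm apart inside (tray 96 mm). The plate reaches 165 mm before the stop.
- chute_edge (a point): Middle of the lower edge of the sheet chute that slopes down from the cheek over the tray (66 mm above the bench, mid slot). The chute covers the last 40 mm of slot before the stop, from mid slot to the cheek. The tray clears it once drawn out 45 mm from the stop; under it, do not raise the tray by more than 20 mm, going in or out.
- tray: The aluminium catch tray, loose, 170 to 260 g, a scoop with three walls and one open end. Origin: centre of the floor's underside. x points to the open lip, z up. Floor 130 mm (x) by 96 mm (y), 3 mm thick; the walls are 3 mm thick and 28 mm high, the side walls drop to 13 mm over the last 25 mm before the lip. A rectangular-tube handle runs out of the back wall.
- tray_grip (a point): Middle of the tray's handle, at its half height: the place to grip it. The handle is 16 mm wide (tray y), 24 mm high and runs from 40 mm behind this point (free end) to 45 mm in front of it (the tray's back wall), along tray x. This point is 115 mm behind the tray's origin, 180 mm behind the lip's edge and 30 mm above the underside of the floor (so 36 mm above the bench when the tray lies in the cropper). Axes as the tray.
- tray_lip (a point): Middle of the edge of the tray's open lip, at the underside of the floor. Axes as the tray. The loaded tray weighs 0.4 to 0.65 kg with its weight some 100 mm from the grip, so it sags a little in the fingers, and pressing the lip down turns it in the grip.
- tin: The round steel tin for cropped ends, loose, standing on the bench, 0.55 to 0.9 kg: 160 mm outside diameter at the rim, 95 mm high, wall 3 mm. Origin: centre of its underside. It changes places with the square tote.
- tin_rim (a point): Centre of the round tin's open mouth, at the height of the rim (95 mm above the bench).
- tote: A square steel box with bent brackets in it, fixed, 150 by 150 mm and 80 mm high; not for the pieces. Origin: centre of its underside.
- piece1_center (a point): Centre of a piece cropped from square steel bar, 18 by 18 mm and 28 mm long (its x), 55 to 90 g, loose on the tray. On the tray's floor its centre is 12 mm above the floor's underside. Friction on the tray is not known: a piece starts to slide at a slope of about 25 to 37 degrees.
- piece2_center (a point): Centre of a piece cropped from square steel bar, 18 by 18 mm and 32 mm long (its x), 65 to 105 g, loose on the tray. On the tray's floor its centre is 12 mm above the floor's underside. Friction on the tray is not known: a piece starts to slide at a slope of about 25 to 37 degrees.
- piece3_center (a point): Centre of a piece cropped from square steel bar, 18 by 18 mm and 28 mm long (its x), 55 to 90 g, loose on the tray. On the tray's floor its centre is 12 mm above the floor's underside. Friction on the tray is not known: a piece starts to slide at a slope of about 25 to 37 degrees.
- piece4_center (a point): Centre of a piece cropped from square steel bar, 18 by 18 mm and 32 mm long (its x), 65 to 105 g, loose on the tray. On the tray's floor its centre is 12 mm above the floor's underside. Friction on the tray is not known: a piece starts to slide at a slope of about 25 to 37 degrees.
- hammer: Ball-pein hammer, 280 mm long, lying along its x, about 28 mm high. Origin: under its middle. A bystander, loose, to be left alone.
- rule: Steel rule, 300 by 25 mm, lying flat. Origin: under its middle. A bystander, loose, to be left alone.
- clamp: Locking C-clamp pliers, about 250 mm long, lying flat, 25 mm high. Origin: under its middle. A bystander, loose, to be left alone.
- spray_can: Spray can, 65 mm across, 190 mm high. Origin: under its centre. A bystander, loose, to be left alone.
- tape_measure: Tape measure, 75 by 45 mm, 70 mm high. Origin: under its centre. A bystander, loose, to be left alone.
- tube_offcut: Short offcut of 30 mm square aluminium tube, 70 mm long (x), lying. Origin: under its centre. A bystander, loose, to be left alone.
- wire_brush: Wire brush with wooden back, 260 mm long, 33 mm high, lying on its bristles. Origin: under its middle. A bystander, loose, to be left alone.

How it is judged:
On the way, in this order (a step that is already met when the one before it is completed fails the run):
1. the tray is being tipped (12 degrees or more) with its lip resting on the round tin's rim and all four pieces still on it (contact force between tray and tin above 0.3 N and angle between tray_lip's own z axis and vertical above 0.21 rad and z of tray_lip in the frame of tin_rim below 0.01 m and horizontal distance between tray_lip and tin_rim below 0.078 m and x of piece1_center in the frame of tray_lip between -0.13 and 0 m and z of piece1_center in the frame of tray_lip between 0 and 0.04 m and y of piece1_center in the frame of tray_lip between -0.046 and 0.046 m and x of piece2_center in the frame of tray_lip between -0.13 and 0 m and z of piece2_center in the frame of tray_lip between 0 and 0.04 m and y of piece2_center in the frame of tray_lip between -0.046 and 0.046 m and x of piece3_center in the frame of tray_lip between -0.13 and 0 m and z of piece3_center in the frame of tray_lip between 0 and 0.04 m and y of piece3_center in the frame of tray_lip between -0.046 and 0.046 m and x of piece4_center in the frame of tray_lip between -0.13 and 0 m and z of piece4_center in the frame of tray_lip between 0 and 0.04 m and y of piece4_center in the frame of tray_lip between -0.046 and 0.046 m), for 0.1 s.
2. the tray is tipped and all four pieces have slid off it into the round tin, the lip still at the rim (angle between tray_lip's own z axis and vertical above 0.3 rad and z of tray_lip in the frame of tin_rim below 0.02 m and horizontal distance between each of piece1_center, piece2_center, piece3_center, piece4_center and tin_rim below 0.078 m and z of each of piece1_center, piece2_center, piece3_center, piece4_center in the frame of tin_rim below -0.012 m), for 0.1 s.
At the end, for the whole second after the job is handed in: All four pieces lie in the round tin, below its rim; the tray lies flat between its runners with its lip within 3 mm of the stop, at rest and let go; the tin stands upright within 35 mm of where it was (horizontal distance between each of piece1_center, piece2_center, piece3_center, piece4_center and tin_rim below 0.078 m and z of each of piece1_center, piece2_center, piece3_center, piece4_center in the frame of tin_rim below -0.012 m and x of tray_lip in the frame of cropper above -0.003 m and y of tray_lip in the frame of cropper between -0.008 and 0.008 m and z of tray_lip in the frame of cropper below 0.009 m and angle between tray_lip's own z axis and vertical below 0.04 rad and linear speed of tray below 0.01 m/s and angle between tin's own z axis and vertical below 0.05 rad and distance of tin from where it was at the start of the episode below 0.035 m); the robot touches nothing.
It fails at once if the round tin is tipped or knocked away (over 15 degrees or 50 mm) (angle between tin's own z axis and vertical above 0.26 rad or distance of tin from where it was at the start of the episode above 0.05 m).
It fails at once if the tray is pressed hard on the tin (over 12 N) (contact force between tray and tin above 12 N).
It fails at once if a bystander is moved by more than 30 mm (distance of any of hammer, rule, clamp, spray_can, tape_measure, tube_offcut, wire_brush from where it was at the start of the episode above 0.03 m).
It also fails if it takes over 72 s, if anything falls off the work surface, if the arm or the gripper's body presses on something with over 40 N, if the wrist force passes 120 N, or if a joint passes its speed limit or range.

### The arm

A 7-joint arm with a two-finger parallel gripper is mounted at the origin on the work surface. World frame = base frame: x ahead of the robot, y to its left, z up, the work surface at z = 0. Lengths are in m, angles in rad, forces in N, time in s.
With the tool pointing down it reaches from about 0.4 to 0.875 m from the base axis. Payload 19.3 kg.
Tool frame: the origin (TCP) lies where the fingers leave the gripper's body, on its centre line; the fingertips stand bot.tip_reach ahead of it and the grasp point (between the pads) lies 54 mm ahead of it (bot.tip_reach is the distance from the TCP to the fingertips, in m); z points along the fingers, y is the line along which they close (so a half turn about z gives the same grasp; the last joint's range is limited). The gripper opens to 85 mm and grips with 20 to 120 N. Pads are 22 mm wide; open, the fingers measure 114 mm over their backs; the gripper's body (76 mm by 85 mm) begins 54 mm behind the grasp point. The pads swing forward as they close: fully open they stand 13 mm farther back than shut.
Start: joints at [1.168, 0.521, -0.036, 1.599, 0.021, 1.021, -0.113], TCP at [0.204, -0.591, 0.304] pointing down, gripper open.
Joint ranges: [-2.91, 2.91], [-0.3, 2.13], [-1.5, 1.42], [0.17, 2.43], [-1.26, 4.41], [0.16, 1.93], [-2.52, 2.52]. Speed limits (rad/s): [1.89, 1.89, 2.39, 2.39, 3.01, 3.01, 3.01].

### API

Orientations are given as [roll, pitch, yaw] about the fixed x, y, z axes, in that order (R = Rz(yaw) Ry(pitch) Rx(roll)).
In Python, from workcell import bot gives the robot as it stands. The module is installed in compiled form; this text tells all that it offers.
- The arm moves only by the shell command python3 -m jog 'ROWS' [FORCE]. ROWS is JSON, a list that holds one entry, the list of rows, each a list of 7 numbers: the shift along the tool's x, y, z in mm, then the turn, a rotation vector about the tool's x, y, z in rad, then the opening, from 0 (shut) to 1 (fully open). In form: [[[tx, ty, tz, wx, wy, wz, fingers], ...]]. A call has 1 to 5 rows; each row shifts and turns the commanded pose from where the row before left it, along the tool's axes as they then stand; what a row does not reach is not made up. A row lasts 1/10 s, in which the tool goes at most 50 mm and 8.59 degrees, less where a joint would pass 70% of its speed; a pose out of reach is approached as far as the arm can. A call is refused whole if a number of a shift passes 50 or a number of a turn 0.15, either way. A call with a gripper value outside its range is refused whole. The fingers move at their own pace and stop on an object; FORCE is the grip in N (left out, the last holds). Time passes only in rows, so rows that do not move let the fingers close. It gives the time, the measured TCP pose, the force, the opening and the grip force at its end, in the units of the state.
- bot.observe(): the state, without advancing time (a new reading comes with each control period).
- bot.grab_frame(name): name is "side" or "top"; returns a dict with "img" (480x640x3 uint8, red, green, blue), "intrinsics" (3x3 intrinsics, pixels), "k1" (the pictures are not rectified: a ray, as slopes to the right and down, at radius r is drawn at 1 + k1 r^2 times it, then the intrinsics apply), "R" (3x3) and "t" (3): a world point X has camera coordinates R X + t. Camera axes: x right, y down, z forward; pixel columns grow to the right and rows downward; lengths in m; the calibration is good to about 2 mm. A picture is of the moment at which its call begins. There is no depth.
- bot.job_done(): hands the job in; it is judged then, once.
Trained networks look in a picture, given as the dict that the camera call returned (one of the last four; its "shot" number tells which), for a name from the list of things; names that differ only in an ending like _2 or _b are one class to them, and where a whole thing is asked for, a point or a joint stands for the part that bears it (a point fixed in the world has none). Each returns a list of dicts, best first, with "conf" (0 to 1); they miss things now and then, are a little off and sometimes report something else, mostly with a low value. They report only what shows in the picture. A call takes as long as a camera call.
- bot.trace(query, picture): "region" (480x640 bool, what is visible of it).
- bot.spot_point(query, picture): "xyz" ([x, y, z] in m, in world coordinates, good to about 4 mm: a listed point, or the origin of a listed thing).
The state is a dict: "clock": time; "qpos": joint angles; "qd": joint speeds; "joint_efforts": joint torques, N m; "position": TCP position; "tool_rot": TCP orientation; "force": force on the tool from outside, world axes, zero at the start; "moment": the same for the moment, N m; "grip_width": finger opening in m; "finger_force": force on a finger pad.
Only numpy, scipy, OpenCV 4.12 (cv2) and the standard library are available. Lean on these libraries where they do the work, as an engineer would, in place of code of your own. Each camera call takes 0.05 s, during which the arm holds its last target. There are 200 camera calls.

## Working session

There is one attempt and no reset: what is moved stays moved. The work goes in short steps, Python scripts to look and compute and a shell command to move; the robot and the scene stay as the last step left them, time stands still between calls to the robot, and variables do not carry over. Pictures are saved under pics/ and viewed, at most 10 in all, crops included, and the job is handed in when it is done.

```bash
mkdir -p pics; ls; cat > h.py <<'E'
from workcell import bot
import numpy as np, cv2
from scipy.spatial.transform import Rotation as Ro
np.set_printoptions(precision=4,suppress=True)
def spots(names,cams=("top","side")):
    out={}
    for c in cams:
        f=bot.grab_frame(c)
        for n in names:
            r=bot.spot_point(n,f)
            print(c,n,[(np.round(d['xyz'],4).tolist(),round(d['conf'],2)) for d in r[:2]])
    return out
E
python3 - <<'E'
from h import *
print(bot.observe(),bot.tip_reach)
for c in("top","side"):
    f=bot.grab_frame(c); cv2.imwrite(f'pics/{c}0.png',f['img'][:,:,::-1])
    print(c,-np.array(f['R']).T@f['t'])
spots("slot_stop chute_edge tray tray_grip tray_lip tin tin_rim tote piece1_center piece2_center piece3_center piece4_center hammer rule clamp spray_can tape_measure tube_offcut wire_brush".split())
E
```

```text
pics
{'clock': 0.0, 'qpos': array([ 1.1678,  0.522 , -0.0363,  1.6   ,  0.0212,  1.0211, -0.1128]), 'qd': array([ 0.0011,  0.0021, -0.002 ,  0.0005,  0.0014, -0.0011, -0.0021]), 'joint_efforts': array([ -0.0013, -92.711 ,   1.9791, -36.9939,   0.0178,   0.0082,
        -0.0001]), 'position': array([ 0.2041, -0.5905,  0.3033]), 'tool_rot': array([-3.1405,  0.0001,  0.3328]), 'force': array([-0.3479, -0.3436,  0.2082]), 'moment': array([-0.0005, -0.0356,  0.0059]), 'finger_force': 0.0, 'grip_width': 0.08559291042048586} 0.0726
top [ 0.3461 -0.0827  1.1502]
side [0.0317 0.9655 0.8451]
top slot_stop [([0.7158, 0.1822, 0.0039], 0.85), ([0.581, -0.53, 0.0012], 0.48)]
top chute_edge [([0.6986, 0.1807, 0.0651], 0.88), ([0.3454, -0.1643, 0.0011], 0.31)]
top tray [([0.6467, 0.1777, 0.0079], 0.97)]
top tray_grip [([0.5332, 0.1581, 0.0336], 0.82), ([0.5739, -0.3402, 0.0936], 0.66)]
top tray_lip [([0.7114, 0.1808, 0.0082], 0.73)]
top tin [([0.579, -0.338, 0.0014], 0.69)]
top tin_rim [([0.6612, 0.15, 0.0174], 0.73), ([0.3461, -0.1626, -0.0014], 0.41)]
top tote [([0.6577, -0.0961, -0.0021], 0.62), 
[... 1235 characters left out ...]
side piece1_center [([0.6112, 0.1935, 0.0215], 0.46)]
side piece2_center [([0.609, 0.1473, 0.0216], 0.49)]
side piece3_center [([0.6611, 0.1556, 0.0164], 0.45)]
side piece4_center [([0.653, 0.1963, 0.0142], 0.38)]
side hammer [([0.4453, -0.2552, 0.0003], 0.9), ([0.3063, 0.3689, 0.0049], 0.45)]
side rule [([0.3041, 0.3677, 0.0032], 0.71), ([0.6609, 0.1543, 0.0153], 0.36)]
side clamp [([0.5782, -0.338, 0.0006], 0.66), ([0.3934, -0.464, -0.0034], 0.64)]
side spray_can [([0.5815, -0.5337, -0.0021], 0.65)]
side tape_measure [([0.7858, 0.0235, -0.0009], 0.56)]
side tube_offcut [([0.4996, -0.0183, -0.0012], 0.56)]
side wire_brush [([0.3442, -0.164, -0.0036], 0.74), ([0.7815, 0.0229, 0.0032], 0.33)]
```

View pics/top0.png

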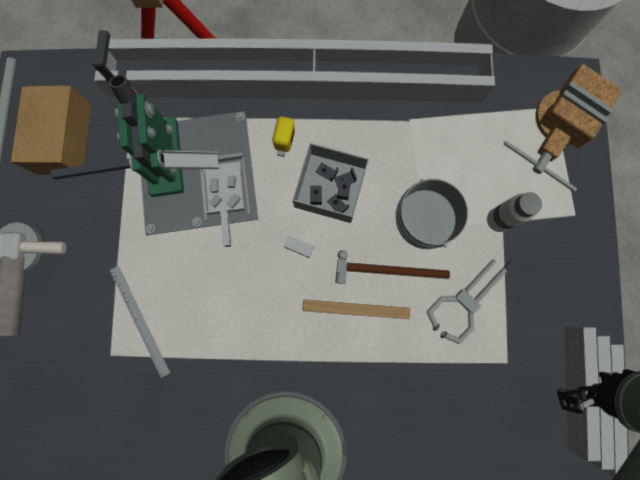

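View pics/side0.png

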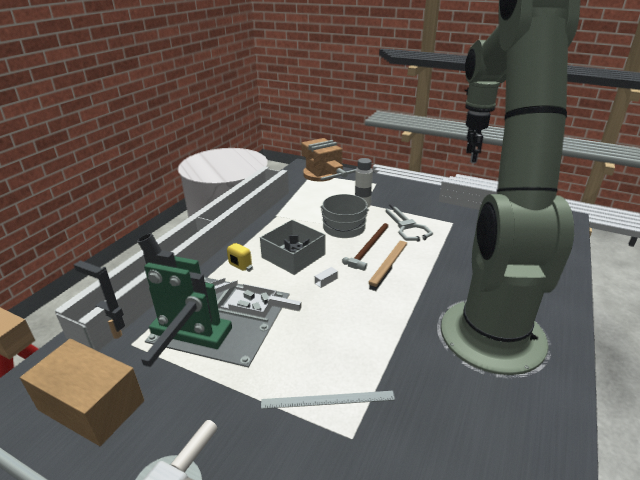

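The top view shows the tray at about (225,190), its handle running down to (227,240), the tin at (432,213) and the tote at (331,182). This agrees with the detections. Next I'll refine the tray's yaw and the tin's centre.

```bash
cat >> h.py <<'E'
def ground(f,px,z):
    K=np.array(f['intrinsics']);R=np.array(f['R']);t=np.array(f['t'])
    d=np.array([f['k1'],0,0,0.]) 
    u=cv2.undistortPoints(np.array(px,float).reshape(-1,1,2),K,d).reshape(-1,2)
    D=np.c_[u,np.ones(len(u))]@R; C=-R.T@t
    return C+D*((z-C[2])/D[:,2])[:,None]
E
python3 - <<'E'
from h import *
f=bot.grab_frame("top")
r=bot.trace("tray_grip",f)
for d in r[:2]:
    m=d['region'];v,u=np.nonzero(m);P=ground(f,np.c_[u,v],.045)
    print(d['conf'],m.sum(),P[:,:2].min(0),P[:,:2].max(0))
    h=P[P[:,0]<.57][:,:2]
    if len(h)<20: continue
    c=h.mean(0);_,s,V=np.linalg.svd(h-c);print(c,len(h),np.arctan2(V[0,1],V[0,0]),np.polyfit(h[:,0],h[:,1],1))
for d in bot.trace("tin",f)[:1]:
    v,u=np.nonzero(d['region']);P=ground(f,np.c_[u,v],.095)[:,:2];print(d['conf'],len(u),P.min(0),P.max(0))
    print(cv2.minEnclosingCircle(P.astype(np.float32)))
s={n:[] for n in ("tray","tray_grip","slot_stop","tray_lip","tin_rim","tin","chute_edge")}
for k in range(2):
  for c in ("top","side"):
    f=bot.grab_frame(c)
    for n in s:
        r=bot.spot_point(n,f)
        if r and r[0]['conf']>.45:s[n].append(r[0]['xyz'])
for n in s: print(n,np.median(s[n],0),len(s[n]))
E
```

```text
0.82 1836 [0.4923 0.1118] [0.7096 0.219 ]
[0.5322 0.1549] 271 -2.997238907926362 [0.1348 0.0832]
0.18 124 [0.6371 0.1351] [0.6706 0.1598]
0.74 4035 [ 0.4892 -0.4216] [ 0.6577 -0.2527]
((0.5729386210441589, -0.3345377445220947), 0.08977688103914261)
tray [0.6487 0.1752 0.0094] 4
tray_grip [0.5344 0.1587 0.0368] 4
slot_stop [0.7174 0.1828 0.005 ] 4
tray_lip [0.7114 0.1837 0.008 ] 4
tin_rim [ 0.577  -0.3422  0.0937] 4
tin [ 0.5771 -0.3402  0.0024] 4
chute_edge [0.6968 0.1774 0.0638] 3
```

```bash
cat >> h.py <<'E'
def toolR(yaw,tip):
    "tool holding a tray of this yaw; tip = tool turn about tray y (grasp at -0.35)"
    return Ro.from_euler('xyz',[np.pi,0,yaw+np.pi])*Ro.from_rotvec([0,tip,0])
def plan(wps,fing,start=None):
    "wps: list of (pos,R,nrows)"
    o=bot.observe()
    p,R=(o['position'],Ro.from_euler('xyz',o['tool_rot'])) if start is None else start
    k=0;rows=[]
    for q,S,n in wps:
        p0,R0=p,R; rv=(R0.inv()*S).as_rotvec()
        x=np.arange(1,n+1)/n
        w=np.clip(np.minimum(np.arange(1,n+1),np.arange(n,0,-1))/3.,0,1); x=np.cumsum(w)/w.sum()
        for s in x:
            tp=p0+(np.array(q)-p0)*s; tR=R0*Ro.from_rotvec(rv*s)
            d=np.round(R.inv().apply(tp-p)*1000,1); r=np.round((R.inv()*tR).as_rotvec(),3)
            p=p+R.apply(d/1000); R=R*Ro.from_rotvec(r)
            rows.append([*(float(a) for a in d),*(float(a) for a in r),fing])
    for i in range(0,len(rows),5): print(str([rows[i:i+5]]).replace(' ',''))
    print('end',p,R.as_euler('xyz'))
def tcp(g,R): return np.array(g)-.054*R.as_matrix()[:,2]
E
python3 - <<'E'
from h import *
R0=toolR(.137,-.35)
g=np.array([.535,.158,.036])
a=Ro.from_euler('xyz',[np.pi,0,1.9])
plan([([.48,-.2,.3],a,16),(tcp(g+[0,0,.12],R0),R0,15)],1)
E
```

```text
[[[9.2,-6.6,0.1,0.0,0.0,-0.037,1],[19.0,-12.6,0.2,0.0,0.0,-0.075,1],[29.8,-16.8,0.3,0.0,0.0,-0.112,1],[31.5,-13.2,0.2,0.0,0.0,-0.112,1],[32.8,-9.7,0.3,0.0,0.0,-0.112,1]]]
[[[33.6,-6.0,0.3,0.0,0.0,-0.112,1],[34.1,-2.1,0.3,0.0,0.0,-0.112,1],[34.1,1.6,0.2,0.0,0.0,-0.112,1],[33.7,5.5,0.3,0.0,0.0,-0.112,1],[33.0,9.2,0.3,0.0,0.0,-0.112,1]]]
[[[31.6,12.8,0.3,0.0,0.0,-0.111,1],[30.1,16.3,0.3,-0.0,0.0,-0.112,1],[28.0,19.5,0.2,-0.0,0.0,-0.112,1],[25.7,22.5,0.3,-0.0,0.0,-0.112,1],[15.4,16.8,0.2,-0.0,0.0,-0.075,1]]]
[[[7.0,9.0,0.1,-0.0,0.0,-0.037,1],[8.3,3.8,2.4,-0.006,-0.007,-0.035,1],[16.4,8.3,4.7,-0.013,-0.016,-0.07,1],[23.8,13.9,6.9,-0.018,-0.022,-0.105,1],[22.4,16.2,6.6,-0.019,-0.022,-0.105,1]]]
[[[20.6,18.4,6.5,-0.018,-0.023,-0.105,1],[18.8,20.3,6.3,-0.019,-0.022,-0.105,1],[16.7,22.1,6.4,-0.018,-0.023,-0.104,1],[14.5,23.6,6.4,-0.019,-0.022,-0.105,1],[12.1,24.8,6.6,-0.018,-0.023,-0.105,1]]]
[[[9.6,25.9,6.8,-0.019,-0.022,-0.105,1],[6.9,26.6,7.2,-0.018,-0.023,-0.105,1],[4.3,27.1,7.4,-0.019,-0.022,-0.105,1],[1.7,27.2,8.0,-0.018,-0.023,-0.105,1],[-0.7,18.1,5.6,-0.013,-0.015,-0.07,1]]]
[[[-1.0,8.9,2.9,-0.006,-0.007,-0.035,1]]]
end [0.5167 0.1554 0.2067] [-3.1416  0.3495 -3.0044]
```

```bash
python3 -m jog '[[[9,-7,0,0,0,-0.04,1],[19,-13,0,0,0,-0.075,1],[30,-17,0,0,0,-0.11,1],[32,-13,0,0,0,-0.11,1],[33,-10,0,0,0,-0.11,1]]]'
python3 -m jog '[[[34,-6,0,0,0,-0.11,1],[34,-2,0,0,0,-0.11,1],[34,2,0,0,0,-0.11,1],[34,6,0,0,0,-0.11,1],[33,9,0,0,0,-0.11,1]]]'
python3 -m jog '[[[32,13,0,0,0,-0.11,1],[30,16,0,0,0,-0.11,1],[28,20,0,0,0,-0.11,1],[26,22,0,0,0,-0.11,1],[15,17,0,0,0,-0.08,1]]]'
python3 -c "
from h import *
o=bot.observe();print(o['qpos'],o['position'],o['tool_rot'])
R0=toolR(.137,-.35)
plan([(tcp(np.array([.535,.158,.036])+[0,0,.12],R0),R0,16)],1)"
```

```text
clock: 4.35
position: [0.284, -0.4756, 0.304]
tool_rot: [3.141, -0.0, 0.785]
force: [0.5, -0.0, 0.0]
grip_width: 0.0852
finger_force: 0.0
clock: 4.85
position: [0.3842, -0.3367, 0.3041]
tool_rot: [3.141, 0.0, 1.335]
force: [0.4, 0.1, -0.0]
grip_width: 0.0856
finger_force: 0.0
clock: 5.35
position: [0.4787, -0.2071, 0.3041]
tool_rot: [3.141, 0.0, 1.856]
force: [-1.5, -1.0, 0.4]
grip_width: 0.0855
finger_force: 0.0
[ 0.6914  0.3949 -0.5168  1.8514  0.2347  0.9552  0.3567] [ 0.4787 -0.2071  0.3041] [3.141  0.     1.8563]
[[[8.0,3.3,2.3,-0.006,-0.007,-0.033,1],[15.9,7.1,4.6,-0.012,-0.014,-0.067,1],[23.1,12.1,6.7,-0.018,-0.02,-0.101,1],[21.9,14.3,6.4,-0.017,-0.021,-0.1,1],[20.6,16.3,6.3,-0.018,-0.02,-0.101,1]]]
[[[18.9,18.2,6.2,-0.018,-0.021,-0.1,1],[17.1,19.9,6.1,-0.017,-0.02,-0.101,1],[15.1,21.4,6.2,-0.018,-0.021,-0.1,1],[13.1,22.7,6.2,-0.018,-0.021,-0.101,1],[10.9,23.8,6.5,-0.018,-0.02,-0.1,1]]]
[[[8.6,24.7,6.7,-0.017,-0.021,-0.101,1],[6.2,25.3,6.9,-0.018,-0.02,-0.1,1],[3.8,25.6,7.3,-0.018,-0.021,-0.101,1],[1.3,25.8,7.8,-0.018,-0.021,-0.1,1],[-0.7,17.1,5.4,-0.011,-0.013,-0.067,1]]]
[[[-0.9,8.5,2.8,-0.006,-0.007,-0.034,1]]]
end [0.5166 0.1555 0.2068] [-3.1412  0.3498 -3.0044]
```

```bash
python3 -m jog '[[[8,3,2,-0.006,-0.007,-0.033,1],[16,7,5,-0.012,-0.014,-0.067,1],[23,12,7,-0.018,-0.02,-0.1,1],[22,14,6,-0.018,-0.02,-0.1,1],[21,16,6,-0.018,-0.02,-0.1,1]]]'|tail -5
python3 -m jog '[[[19,18,6,-0.018,-0.02,-0.1,1],[17,20,6,-0.018,-0.02,-0.1,1],[15,21,6,-0.018,-0.02,-0.1,1],[13,23,6,-0.018,-0.02,-0.1,1],[11,24,7,-0.018,-0.02,-0.1,1]]]'|tail -5
python3 -m jog '[[[9,25,7,-0.018,-0.02,-0.1,1],[6,25,7,-0.018,-0.02,-0.1,1],[4,26,7,-0.018,-0.02,-0.1,1],[1,26,8,-0.018,-0.02,-0.1,1],[0,17,5,-0.011,-0.015,-0.07,1]]]'|tail -5
python3 -m jog '[[[-1,9,3,-0.006,-0.007,-0.034,1],[0,0,0,0,0,0,1]]]'
python3 -c "
from h import *
o=bot.observe();print(o['qpos'],o['position'],o['tool_rot'])
R0=toolR(.137,-.35);g=np.array([.535,.158,.036])
plan([(tcp(g+[0,0,.05],R0),R0,5),(tcp(g,R0),R0,5)],1)
spots(['tray_grip'])"
```

```text
position: [0.4875, -0.1059, 0.276]
tool_rot: [3.087, 0.094, 2.249]
force: [0.6, 0.1, 0.0]
grip_width: 0.0858
finger_force: 0.0
position: [0.5028, 0.0234, 0.2419]
tool_rot: [3.077, 0.227, 2.749]
force: [1.5, -0.7, -0.6]
grip_width: 0.0854
finger_force: 0.0
position: [0.5162, 0.1456, 0.2097]
tool_rot: [3.131, 0.342, -3.048]
force: [-0.3, -0.2, -0.2]
grip_width: 0.0853
finger_force: 0.0
clock: 7.05
position: [0.5174, 0.154, 0.2076]
tool_rot: [3.136, 0.348, -3.016]
force: [0.0, 0.0, 0.5]
grip_width: 0.0855
finger_force: 0.0
[ 0.0402  0.4921 -0.6244  2.1126  0.999   0.4722  0.343 ] [0.5174 0.154  0.2076] [ 3.1362  0.3478 -3.0161]
[[[2.7,0.1,7.4,0.0,-0.0,-0.001,1],[5.5,0.3,14.7,0.001,-0.001,-0.003,1],[8.2,0.5,22.2,0.0,-0.0,-0.003,1],[5.5,0.3,14.7,0.0,-0.001,-0.003,1],[2.8,0.1,7.4,0.001,-0.0,-0.001,1]]]
[[[1.9,0.0,5.2,-0.0,-0.0,0.0,1],[3.8,0.0,10.5,-0.0,-0.0,0.0,1],[5.7,0.0,15.6,-0.0,-0.0,0.0,1],[3.8,0.1,10.5,-0.0,-0.0,0.0,1],[1.9,-0.0,5.2,-0.0,-0.0,0.0,1]]]
end [0.5167 0.1555 0.0867] [-3.141   0.3499 -3.0044]
top tray_grip [([0.5307, 0.1605, 0.0352], 0.7), ([0.7107, 0.1807, 0.0049], 0.4)]
side tray_grip [([0.533, 0.1584, 0.0373], 0.76), ([0.5773, -0.339, 0.0941], 0.6)]
```

```bash
python3 -c "
from h import *
R0=toolR(.137,-.2);g=np.array([.534,.158,.036])
plan([(tcp(g+[0,0,.05],R0),R0,5),(tcp(g,R0),R0,5)],1)"
```

```text
[[[2.0,0.3,7.4,0.0,0.016,-0.002,1],[3.7,0.7,15.0,0.0,0.033,-0.003,1],[4.9,1.0,22.6,0.001,0.05,-0.004,1],[2.5,0.7,15.2,0.0,0.033,-0.004,1],[1.0,0.4,7.6,0.0,0.016,-0.001,1]]]
[[[1.1,-0.0,5.4,0.0,0.0,-0.0,1],[2.2,-0.0,10.9,0.0,0.0,-0.0,1],[3.3,-0.0,16.4,0.0,0.0,-0.0,1],[2.3,-0.0,10.9,0.0,0.0,-0.0,1],[1.1,-0.0,5.4,0.0,0.0,-0.0,1]]]
end [0.5233 0.1566 0.089 ] [ 3.1414  0.2003 -3.0048]
```

```bash
python3 -m jog '[[[2,0,7,0,0.016,-0.002,1],[4,1,15,0,0.033,-0.003,1],[5,1,23,0,0.05,-0.005,1],[2.5,1,15,0,0.033,-0.004,1],[1,0,8,0,0.016,-0.001,1]]]'|tail -5
python3 -m jog '[[[1,0,5,0,0,0,1],[2,0,11,0,0,0,1],[3,0,16,0,0,0,1],[2,0,11,0,0,0,1],[1,0,5,0,0,0,1]]]'
python3 -m jog '[[[0,0,0,0,0,0,1]]]'
python3 -c "
from h import *
o=bot.observe();print(o['qpos'],o['position'],o['tool_rot'])
f=bot.grab_frame('side');cv2.imwrite('pics/s1.png',cv2.resize(f['img'][220:340,150:310,::-1],None,fx=4,fy=4))"
```

```text
position: [0.5228, 0.1571, 0.1369]
tool_rot: [3.14, 0.197, -3.002]
force: [0.0, -0.1, -0.4]
grip_width: 0.085
finger_force: 0.0
clock: 8.25
position: [0.5233, 0.1577, 0.0892]
tool_rot: [3.141, 0.2, -3.001]
force: [-0.2, 0.2, -0.1]
grip_width: 0.0855
finger_force: 0.0
clock: 8.35
position: [0.5234, 0.1578, 0.0896]
tool_rot: [3.141, 0.2, -3.001]
force: [0.0, 0.4, 0.2]
grip_width: 0.0856
finger_force: 0.0
[-0.0347  0.7358 -0.5275  2.0521  1.0938  0.4493  0.2948] [0.5234 0.1578 0.0896] [ 3.1406  0.2003 -3.0009]
```

View pics/s1.png

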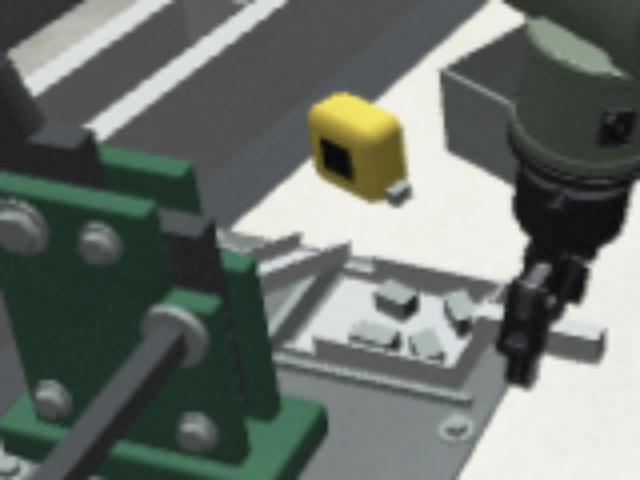

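The fingers straddle the handle at about (525,320) in the crop. I'll close on it.

```bash
python3 -m jog '[[[0,0,0,0,0,0,0.3],[0,0,0,0,0,0,0],[0,0,0,0,0,0,0],[0,0,0,0,0,0,0],[0,0,0,0,0,0,0]]]' 100
python3 -m jog '[[[0,0,0,0,0,0,0],[0,0,0,0,0,0,0]]]'
python3 -c "
from h import *
o=bot.observe();print(o['qpos'],o['position'],o['tool_rot'],o['force'],o['moment'])
R0=toolR(.137,-.2);R=Ro.from_euler('xyz',o['tool_rot']);d=np.array([np.cos(.137),np.sin(.137),0])
print(R.inv().apply(d),R.inv().apply([0,0,1]))"
```

```text
clock: 8.9
position: [0.5236, 0.1576, 0.0898]
tool_rot: [3.141, 0.2, -3.001]
force: [-2.8, -1.2, 10.4]
grip_width: 0.015
finger_force: 97.3
clock: 9.1
position: [0.5237, 0.1577, 0.0899]
tool_rot: [3.141, 0.201, -3.001]
force: [-2.5, -1.2, 6.4]
grip_width: 0.0142
finger_force: 97.3
[-0.034   0.7355 -0.5281  2.0516  1.0932  0.45    0.2953] [0.5237 0.1577 0.0899] [ 3.1407  0.2007 -3.0015] [-2.4977 -1.216   6.3527] [-0.361  0.264 -0.273]
[-0.9799 -0.0033  0.1993] [-0.1993  0.0009 -0.9799]
```

```bash
python3 -m jog '[[[0,0,-1.5,0,0,0,0],[3,0,-0.6,0,0,0,0],[6,0,-1.2,0,0,0,0],[10,0,-2,0,0,0,0],[12,0,-2.4,0,0,0,0]]]'
python3 -m jog '[[[12,0,-2.4,0,0,0,0],[10,0,-2,0,0,0,0],[6,0,-1.2,0,0,0,0],[3,0,-0.6,0,0,0,0],[0,0,0,0,0,0,0]]]'
python3 -c "
from h import *
o=bot.observe();print(o['qpos'],o['position'],o['tool_rot'],o['force'],o['moment'])
spots(['tray_lip','tray_grip','tray'])
f=bot.grab_frame('side');cv2.imwrite('pics/s2.png',cv2.resize(f['img'][220:340,150:310,::-1],None,fx=4,fy=4))"
```

```text
clock: 9.6
position: [0.4912, 0.1532, 0.0908]
tool_rot: [3.14, 0.2, -3.001]
force: [1.7, 0.9, -4.9]
grip_width: 0.0145
finger_force: 97.6
clock: 10.1
position: [0.4603, 0.1489, 0.0908]
tool_rot: [3.14, 0.2, -3.001]
force: [-0.3, -0.3, -4.7]
grip_width: 0.0146
finger_force: 97.7
[-0.115   0.6681 -0.4557  2.2108  1.2559  0.3547  0.0536] [0.4603 0.1489 0.0908] [ 3.1405  0.2    -3.0007] [-0.305  -0.2734 -4.7439] [-0.1787  0.7519  0.0241]
top tray_lip [([0.647, 0.174, 0.0076], 0.76), ([0.6001, 0.1423, 0.0177], 0.19)]
top tray_grip []
top tray [([0.5857, 0.1702, 0.0102], 0.68)]
side tray_lip []
side tray_grip [([0.4683, 0.1492, 0.0404], 0.89)]
side tray [([0.5857, 0.167, 0.0088], 0.74)]
```

View pics/s2.png

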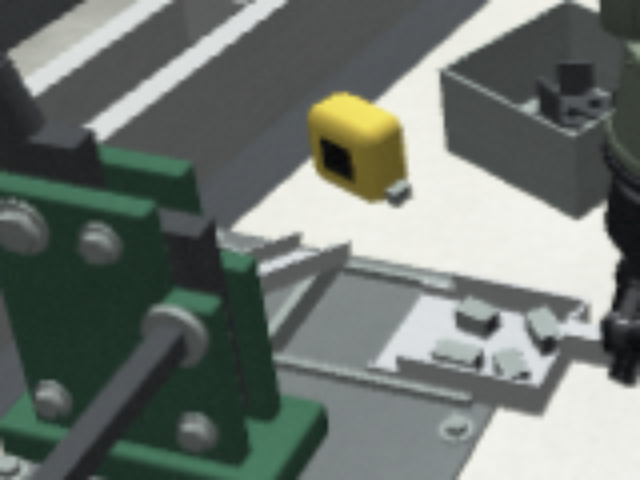

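The tray is out by 63 mm with all four pieces on it, at about (445–545, 310–365). Next I'll lift and carry it.

```bash
python3 -c "
from h import *
o=bot.observe();p=o['position'];R=Ro.from_euler('xyz',o['tool_rot'])
Y=-1.309;d=np.array([np.cos(Y),np.sin(Y),0]);T=np.array([.577,-.341,0])
R1=toolR(Y,-.2);g=T-.232*d+[0,0,.165]
plan([(p+[0,0,.06],R,8),(tcp(g,R1),R1,22)],0)"
```

```text
[[[-0.7,0.0,-3.3,0.0,0.0,-0.0,0],[-1.3,0.0,-6.5,0.0,0.0,0.0,0],[-2.0,0.0,-9.8,0.0,0.0,0.0,0],[-2.0,0.0,-9.8,0.0,0.0,0.0,0],[-2.0,0.0,-9.8,0.0,0.0,0.0,0]]]
[[[-2.0,0.1,-9.8,0.0,0.0,0.0,0],[-1.3,-0.0,-6.5,0.0,0.0,0.0,0],[-0.6,-0.0,-3.3,0.0,0.0,0.0,0],[-0.5,-4.3,-1.0,0.005,-0.0,0.024,0],[-1.2,-8.7,-2.1,0.009,-0.0,0.047,0]]]
[[[-2.4,-12.9,-2.9,0.015,-0.0,0.071,0],[-3.4,-12.8,-2.8,0.014,-0.0,0.071,0],[-4.2,-12.5,-2.6,0.015,-0.0,0.071,0],[-5.1,-12.2,-2.4,0.014,-0.0,0.071,0],[-6.0,-11.9,-2.2,0.015,-0.0,0.071,0]]]
[[[-6.8,-11.4,-2.0,0.014,-0.0,0.071,0],[-7.6,-11.0,-1.9,0.015,-0.0,0.071,0],[-8.4,-10.4,-1.8,0.014,-0.0,0.071,0],[-9.1,-9.8,-1.6,0.015,-0.0,0.071,0],[-9.7,-9.2,-1.4,0.014,-0.0,0.071,0]]]
[[[-10.4,-8.5,-1.3,0.014,-0.0,0.071,0],[-11.0,-7.8,-1.2,0.015,-0.0,0.071,0],[-11.4,-6.9,-1.1,0.014,-0.0,0.071,0],[-12.0,-6.2,-1.0,0.015,-0.0,0.071,0],[-12.3,-5.3,-1.0,0.014,-0.0,0.071,0]]]
[[[-12.7,-4.4,-0.8,0.015,-0.0,0.071,0],[-13.0,-3.5,-0.8,0.014,-0.0,0.071,0],[-13.2,-2.6,-0.8,0.014,-0.0,0.071,0],[-8.9,-1.1,-0.4,0.01,-0.0,0.048,0],[-4.5,-0.4,-0.3,0.005,-0.0,0.023,0]]]
end [ 0.5142 -0.1066  0.2179] [-3.1414  0.1995  1.8331]
```

```bash
python3 -m jog '[[[-1,0,-4,0,0,0,0],[-2,0,-8,0,0,0,0],[-2,0,-12,0,0,0,0],[-3,0,-14,0,0,0,0],[-3,0,-14,0,0,0,0]]]'|grep -v width
python3 -m jog '[[[-3,0,-14,0,0,0,0],[-3,0,-14,0,0,0,0],[-2,0,-12,0,0,0,0],[-1,0,-6,0,0,0,0],[0,0,0,0,0,0,0]]]'
python3 -c "
from h import *
o=bot.observe();p=o['position'];R=Ro.from_euler('xyz',o['tool_rot']);print(o['qpos'],p,o['force'],o['moment'])
Y=-1.309;d=np.array([np.cos(Y),np.sin(Y),0]);T=np.array([.577,-.341,0])
R1=toolR(Y,-.2);g=T-.232*d+[0,0,.165]
plan([(tcp(g,R1),R1,22)],0)
spots(['tray_lip','tray_grip','piece1_center','piece2_center','piece3_center','piece4_center'])"
```

```text
clock: 11.05
position: [0.4608, 0.1488, 0.1447]
tool_rot: [3.141, 0.2, -3.001]
force: [0.3, -0.1, -5.9]
finger_force: 97.7
clock: 11.55
position: [0.4609, 0.1486, 0.1915]
tool_rot: [3.14, 0.201, -3.002]
force: [0.5, 0.3, -5.7]
grip_width: 0.0144
finger_force: 97.8
[ 0.0899  0.4978 -0.7083  2.1612  0.8248  0.5439  0.4779] [0.4609 0.1486 0.1915] [ 0.5477  0.3172 -5.6625] [-0.0889  0.8874  0.0385]
[[[-0.4,-4.3,-0.4,0.005,0.0,0.024,0],[-0.9,-8.7,-0.7,0.009,0.0,0.047,0],[-2.0,-12.9,-0.9,0.015,-0.0,0.071,0],[-3.0,-12.7,-0.8,0.014,0.0,0.071,0],[-3.8,-12.5,-0.6,0.015,-0.0,0.071,0]]]
[[[-4.7,-12.3,-0.4,0.014,-0.0,0.071,0],[-5.6,-11.8,-0.2,0.015,-0.0,0.071,0],[-6.4,-11.5,-0.1,0.014,-0.0,0.071,0],[-7.2,-10.9,0.1,0.015,-0.0,0.071,0],[-7.9,-10.4,0.3,0.014,-0.0,0.071,0]]]
[[[-8.7,-9.8,0.4,0.015,-0.0,0.071,0],[-9.3,-9.2,0.5,0.014,-0.0,0.071,0],[-10.0,-8.5,0.7,0.015,-0.0,0.071,0],[-10.5,-7.7,0.8,0.014,0.0,0.071,0],[-11.1,-7.0,0.9,0.015,0.0,0.071,0]]]
[[[-11.5,-6.1,1.0,0.014,0.0,0.071,0],[-11.9,-5.3,1.0,0.015,0.0,0.071,0],[-12.3,-4.4,1.2,0.014,0.0,0.071,0],[-12.6,-3.5,1.2,0.015,0.0,0.071,0],[-12.8,-2.7,1.2,0.014,0.0,0.071,0]]]
[[[-8.6,-1.1,0.9,0.01,0.0,0.047,0],[-4.3,-0.3,0.4,0.005,0.0,0.024,0]]]
end [ 0.5142 -0.1065  0.2179] [-3.1412  0.2001  1.8325]
top tray_lip [([0.6495, 0.1745, 0.1063], 0.79)]
top tray_grip [([0.4724, 0.1511, 0.1378], 0.88)]
top piece1_center [([0.5471, 0.1825, 0.1172], 0.41)]
top piece2_center [([0.5495, 0.1449, 0.1196], 0.47)]
top piece3_center [([0.5979, 0.1468, 0.1182], 0.52)]
top piece4_center [([0.5859, 0.1913, 0.1171], 0.53)]
side tray_lip [([0.648, 0.1722, 0.1091], 0.58)]
side tray_grip [([0.4706, 0.1505, 0.1386], 0.76)]
side piece1_center [([0.55, 0.1843, 0.1214], 0.39)]
side piece2_center [([0.5469, 0.1402, 0.1186], 0.39)]
side piece3_center [([0.5867, 0.1636, 0.107], 0.71), ([0.5976, 0.1459, 0.1189], 0.41)]
side piece4_center [([0.5888, 0.1851, 0.1129], 0.45), ([0.5817, -0.5322, -0.0008], 0.28)]
```

```bash
python3 -m jog '[[[0,-4,0,0.005,0,0.024,0],[-1,-9,-1,0.009,0,0.047,0],[-2,-13,-1,0.014,0,0.071,0],[-3,-13,-1,0.014,0,0.071,0],[-4,-12.5,-0.5,0.014,0,0.071,0]]]'|grep -v width
python3 -m jog '[[[-5,-12,-0.5,0.014,0,0.071,0],[-5.5,-12,0,0.014,0,0.071,0],[-6.5,-11.5,0,0.014,0,0.071,0],[-7,-11,0,0.014,0,0.071,0],[-8,-10.5,0,0.014,0,0.071,0]]]'|grep -v width
python3 -m jog '[[[-8.5,-10,0.5,0.014,0,0.071,0],[-9.5,-9,0.5,0.014,0,0.071,0],[-10,-8.5,0.5,0.014,0,0.071,0],[-10.5,-7.5,1,0.014,0,0.071,0],[-11,-7,1,0.014,0,0.071,0]]]'|grep -v width
python3 -m jog '[[[-11.5,-6,1,0.014,0,0.071,0],[-12,-5,1,0.014,0,0.071,0],[-12,-4.5,1,0.014,0,0.071,0],[-12.5,-3.5,1,0.014,0,0.071,0],[-13,-2.5,1,0.014,0,0.071,0]]]'|grep -v width
python3 -m jog '[[[-8.5,-1,1,0.01,0,0.047,0],[-4,0,0.5,0.005,0,0.024,0],[0,0,0,0,0,0,0]]]'
python3 -c "
from h import *
o=bot.observe();print(o['qpos'],o['position'],o['tool_rot'],o['force'],o['moment'])
spots(['tray_lip','tray_grip','tray','tin_rim','tin'])
f=bot.grab_frame('side');cv2.imwrite('pics/s3.png',cv2.resize(f['img'][160:310,250:450,::-1],None,fx=4,fy=4))"
```

```text
clock: 12.75
position: [0.4715, 0.0961, 0.1964]
tool_rot: [3.139, 0.2, 2.986]
force: [-0.2, -0.5, -5.8]
finger_force: 97.6
clock: 13.25
position: [0.4849, 0.0323, 0.2031]
tool_rot: [3.137, 0.199, 2.624]
force: [-0.4, 0.1, -5.6]
finger_force: 97.6
clock: 13.75
position: [0.4984, -0.0314, 0.2092]
tool_rot: [3.136, 0.197, 2.262]
force: [0.0, 0.3, -5.7]
finger_force: 97.7
clock: 14.25
position: [0.5121, -0.0946, 0.216]
tool_rot: [3.135, 0.195, 1.9]
force: [-0.6, -0.1, -5.5]
finger_force: 97.6
clock: 14.55
position: [0.5151, -0.1061, 0.2167]
tool_rot: [3.137, 0.194, 1.833]
force: [0.2, 0.4, -5.7]
grip_width: 0.0142
finger_force: 97.7
[ 0.256   0.4783 -0.3359  1.9855  0.5289  0.7237 -0.183 ] [ 0.5151 -0.1061  0.2167] [3.1367 0.1942 1.8326] [ 0.194   0.4497 -5.7394] [0.9238 0.2557 0.0352]
top tray_lip []
top tray_grip [([0.4447, -0.255, 0.0016], 0.2)]
top tray [([0.5484, -0.2219, 0.1367], 0.77)]
top tin_rim [([0.5767, -0.3398, 0.0947], 0.55), ([0.5272, -0.2433, 0.1393], 0.5)]
top tin [([0.5766, -0.3402, 0.0049], 0.71), ([0.5686, -0.2249, 0.1415], 0.31)]
side tray_lip [([0.5654, -0.2894, 0.1314], 0.58)]
side tray_grip [([0.516, -0.1143, 0.1642], 0.57)]
side tray [([0.5487, -0.2274, 0.1344], 0.74), ([0.5798, -0.5319, -0.0017], 0.35)]
side tin_rim [([0.5776, -0.3412, 0.0946], 0.88), ([0.5168, -0.1142, 0.1652], 0.6)]
side tin [([0.579, -0.3417, 0.0055], 0.62)]
```

View pics/s3.png

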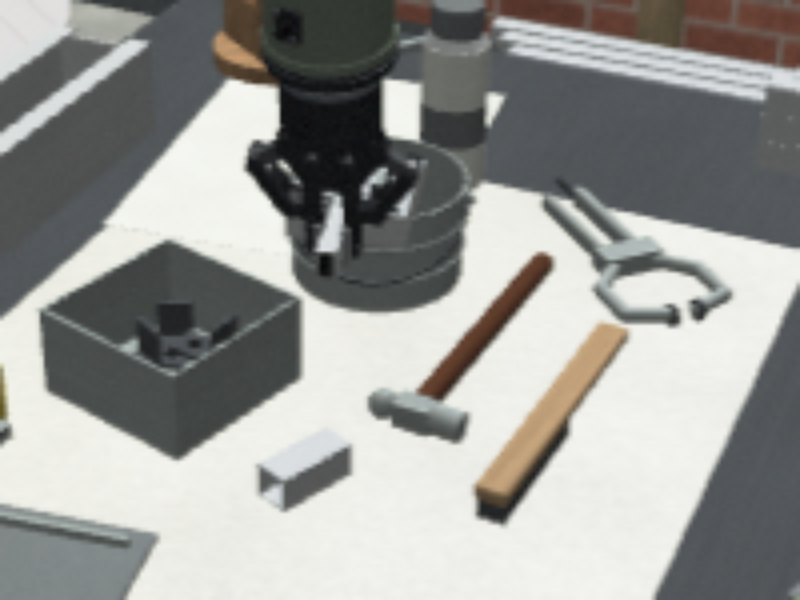

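The tray is level over the tin's near side, with the lip at about (0.565,-0.291,0.132), 52 mm short of the tin's centre. I'll tip it 15° in the air, then lower it to contact.

```bash
cat >> h.py <<'E'
Y=-1.309; D=np.array([np.cos(Y),np.sin(Y),0]); T=np.array([.577,-.341,0])
def pose(phi,h,back=.012,dist=.064):
    C=T-dist*D+[0,0,.095+h]
    F=Ro.from_euler('xyz',[0,phi,Y])
    g=C+F.apply([-.18+back,0,.03]); R=toolR(Y,-.2+phi)
    return tcp(g,R),R
E
python3 -c "
from h import *
plan([(*pose(.27,.018),13)],0)"
```

```text
[[[-1.0,-0.0,-0.5,0.0,0.008,0.0,0],[-2.0,-0.1,-1.1,0.0,0.016,0.0,0],[-3.0,-0.1,-1.7,0.001,0.024,0.0,0],[-2.9,-0.1,-1.8,0.0,0.024,0.001,0],[-2.9,-0.1,-1.8,0.001,0.024,-0.0,0]]]
[[[-2.8,-0.0,-1.9,0.0,0.024,-0.0,0],[-2.8,-0.1,-2.0,0.001,0.024,0.0,0],[-2.8,-0.1,-2.0,0.0,0.024,0.0,0],[-2.7,-0.1,-2.1,0.001,0.024,0.0,0],[-2.6,-0.1,-2.2,0.0,0.024,0.001,0]]]
[[[-2.6,-0.1,-2.2,0.0,0.024,-0.0,0],[-1.7,-0.1,-1.5,0.001,0.016,-0.0,0],[-0.9,0.0,-0.8,-0.0,0.008,-0.0,0]]]
end [ 0.5216 -0.1342  0.2406] [-3.1415 -0.0697  1.8325]
```

```bash
python3 -m jog '[[[-1,0,-0.5,0,0.008,0,0],[-2,0,-1,0,0.016,0,0],[-3,0,-1.7,0,0.024,0,0],[-3,0,-1.8,0,0.024,0,0],[-3,0,-1.8,0.001,0.024,0,0]]]'|grep force
python3 -m jog '[[[-3,0,-2,0,0.024,0,0],[-3,0,-2,0.001,0.024,0,0],[-2.8,0,-2,0,0.024,0,0],[-2.8,0,-2,0.001,0.024,0,0],[-2.5,0,-2.2,0,0.024,0,0]]]'|grep force
python3 -m jog '[[[-2.5,0,-2.2,0,0.024,0,0],[-1.7,0,-1.5,0.001,0.016,0,0],[-1,0,-0.8,0,0.008,0,0],[0,0,0,0,0,0,0]]]'
python3 -c "
from h import *
o=bot.observe();print(o['qpos'],o['position'],o['tool_rot'],o['force'],o['moment'])
spots(['tray_lip','tray_grip','tray','piece3_center','piece4_center'])
plan([(*pose(.27,.0),5)],0)
"
```

```text
force: [-1.0, -0.1, -5.4]
finger_force: 97.7
force: [-0.4, -0.3, -6.4]
finger_force: 97.6
clock: 16.6
position: [0.5227, -0.1349, 0.2406]
tool_rot: [3.141, -0.07, 1.834]
force: [-0.1, -0.0, -6.4]
grip_width: 0.0144
finger_force: 97.7
[ 0.5373  0.52   -0.4986  1.846   0.2291  0.867   0.2045] [ 0.5227 -0.1349  0.2406] [ 3.1408 -0.07    1.8342] [-0.055  -0.0207 -6.438 ] [ 0.2332  0.0954 -0.0279]
top tray_lip []
top tray_grip [([0.5188, -0.1317, 0.1865], 0.47)]
top tray []
top piece3_center []
top piece4_center [([0.5777, -0.3407, 0.0906], 0.53)]
side tray_lip [([0.565, -0.2881, 0.1086], 0.72)]
side tray_grip [([0.5182, -0.1273, 0.1905], 0.66)]
side tray [([0.497, -0.0218, -0.004], 0.64), ([0.551, -0.2341, 0.13], 0.52)]
side piece3_center [([0.55, -0.2326, 0.1301], 0.74), ([0.5317, -0.2495, 0.1335], 0.47)]
side piece4_center []
[[[-0.1,-0.1,2.0,0.0,0.0,0.0,0],[-0.1,-0.2,4.0,0.0,0.0,0.001,0],[-0.2,-0.4,6.0,0.0,0.0,0.0,0],[-0.1,-0.2,4.0,0.001,0.0,0.001,0],[-0.1,-0.1,2.0,-0.0,0.0,0.0,0]]]
end [ 0.5216 -0.1342  0.2226] [-3.1413 -0.0696  1.8327]
```

```bash
python3 -m jog '[[[0,0,2,0,0,0,0],[0,0,4,0,0,0,0],[0,0,4,0,0,0,0],[0,0,2,0,0,0,0],[0,0,0,0,0,0,0]]]'|grep -E "pos|^force"
for i in 1; do python3 -m jog '[[[0,0,1,0,0,0,0],[0,0,0,0,0,0,0]]]'|grep -E "^force"; done
python3 -m jog '[[[0,0,1,0,0,0,0],[0,0,0,0,0,0,0]]]'|grep -E "pos|^force"
python3 -c "
from h import *
print(bot.observe()['moment'])
spots(['tray_lip','tin_rim'],['side'])"
```

```text
position: [0.5223, -0.1337, 0.2282]
force: [-0.2, -0.8, -4.8]
force: [0.1, -0.2, -5.6]
position: [0.5224, -0.1336, 0.2266]
force: [-0.0, -0.6, -6.2]
[ 0.2888  0.1517 -0.0308]
side tray_lip [([0.5631, -0.2931, 0.0976], 0.57)]
side tin_rim [([0.5779, -0.3439, 0.094], 0.92)]
```

```bash
for i in 1; do python3 -m jog '[[[0,0,1,0,0,0,0],[0,0,0,0,0,0,0]]]'|grep -E "^force"; done
python3 -m jog '[[[0,0,1,0,0,0,0],[0,0,0,0,0,0,0]]]'|grep -E "pos|^force"
python3 -c "
from h import *
print(bot.observe()['moment'])"
python3 -m jog '[[[0,0,1,0,0,0,0],[0,0,0,0,0,0,0]]]'|grep -E "pos|^force"
python3 -c "
from h import *
print(bot.observe()['moment'])"
```

```text
force: [0.2, -0.1, -4.2]
position: [0.5225, -0.1334, 0.2246]
force: [-0.5, 0.5, -3.0]
[-0.0182  0.0005  0.0352]
position: [0.5225, -0.1334, 0.2237]
force: [-0.1, 1.1, -0.5]
[-0.2239 -0.057   0.0015]
```

```bash
python3 -m jog '[[[0,0,-1,0,0,0,0],[0,0,0,0,0,0,0]]]'|grep -E "pos|^force"
python3 -c "
from h import *
o=bot.observe();print(o['qpos'])
for ph in (.27,.45,.65):
  p,R=pose(ph,0);q,S=pose(ph+.03,0);print(R.inv().apply(q-p)*1000,p)"
```

```text
position: [0.5225, -0.1336, 0.2247]
force: [-0.1, -1.8, -2.7]
[ 0.528   0.5405 -0.4902  1.8604  0.2433  0.8333  0.1921]
[-3.5742  0.     -4.7075] [ 0.5216 -0.1342  0.2226]
[-3.5742  0.     -4.7075] [ 0.5281 -0.1586  0.2474]
[-3.5742 -0.     -4.7075] [ 0.5366 -0.1902  0.2692]
```

```bash
python3 -m jog '[[[-3.6,0,-4.7,0,0.03,0,0],[-3.6,0,-4.7,0,0.03,0,0]]]'|grep -E "pos|rot|^force"
python3 -m jog '[[[0,0,0,0,0,0,0]]]'|grep -E "pos|rot|^force"
python3 -m jog '[[[-3.6,0,-4.7,0,0.03,0,0],[0,0,0,0,0,0,0]]]'|grep -E "pos|rot|^force"
python3 -c "
from h import *
print(bot.observe()['moment'])
spots(['tray_lip','tin_rim','tray_grip'],['side'])"
```

```text
position: [0.5245, -0.1409, 0.2336]
tool_rot: [3.141, -0.131, 1.835]
force: [-0.3, 1.0, -1.1]
position: [0.5247, -0.1422, 0.2335]
tool_rot: [3.14, -0.13, 1.833]
force: [0.7, -1.0, -3.6]
position: [0.5257, -0.146, 0.2375]
tool_rot: [3.141, -0.159, 1.834]
force: [0.1, -1.1, -3.8]
[-0.6686 -0.3039  0.1273]
side tray_lip []
side tin_rim [([0.7189, 0.1843, 0.0092], 0.49)]
side tray_grip [([0.5228, -0.136, 0.1822], 0.5)]
```

```bash
python3 -m jog '[[[-3.6,0,-4.7,0,0.03,0,0],[0,0,0,0,0,0,0]]]'|grep -E "^force"
python3 -m jog '[[[-3.6,0,-4.7,0,0.03,0,0],[0,0,0,0,0,0,0]]]'|grep -E "^force"
python3 -m jog '[[[-3.6,0,-4.7,0,0.03,0,0],[0,0,0,0,0,0,0]]]'|grep -E "pos|rot|^force"
python3 -c "
from h import *
print(bot.observe()['moment'])
f=bot.grab_frame('side');cv2.imwrite('pics/s4.png',cv2.resize(f['img'][160:260,280:413,::-1],None,fx=5,fy=5))"
```

```text
force: [0.5, -2.5, -3.1]
force: [1.3, -1.4, -4.1]
position: [0.5293, -0.159, 0.2495]
tool_rot: [3.14, -0.251, 1.834]
force: [0.9, -1.5, -3.4]
[-0.9043 -0.4476  0.1042]
```

View pics/s4.png

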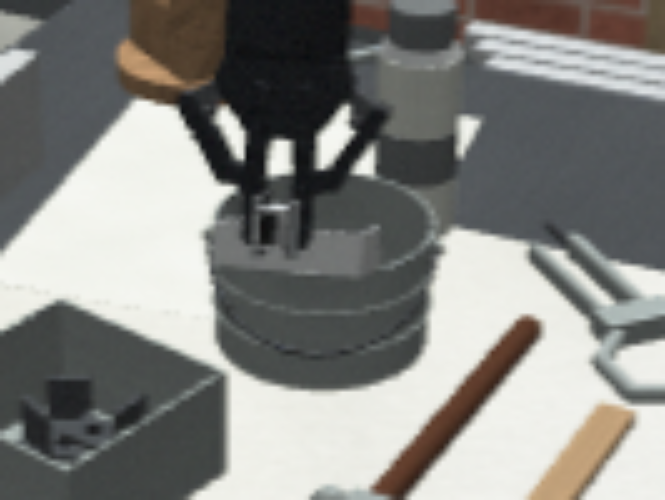

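The tray, at px (215–380, 225–275), rests on the near rim of the tin and is centred. I'll keep tipping.

```bash
python3 -m jog '[[[-3.6,0,-4.7,0,0.03,0,0],[0,0,0,0,0,0,0]]]'|grep -E "^force"
python3 -m jog '[[[-3.6,0,-4.7,0,0.03,0,0],[0,0,0,0,0,0,0]]]'|grep -E "^force"
python3 -m jog '[[[-3.6,0,-4.7,0,0.03,0,0],[0,0,0,0,0,0,0]]]'|grep -E "pos|rot|^force"
python3 -c "
from h import *
print(bot.observe()['moment'])
for c in ('side','top'):
  f=bot.grab_frame(c)
  for k in '1234':
    print(c,k,[(np.round(d['xyz'],3).tolist(),round(d['conf'],2)) for d in bot.spot_point(f'piece{k}_center',f)[:2]])"
```

```text
force: [1.0, -0.9, -4.4]
force: [0.9, -2.8, -2.7]
position: [0.5329, -0.1727, 0.2599]
tool_rot: [3.14, -0.34, 1.834]
force: [1.6, -3.4, -3.4]
[-1.449  -0.5359  0.132 ]
side 1 [([0.564, -0.285, 0.093], 0.32)]
side 2 [([0.654, -0.095, 0.001], 0.67), ([0.698, 0.183, 0.064], 0.25)]
side 3 [([0.55, -0.24, 0.126], 0.63)]
side 4 []
top 1 [([0.718, 0.186, 0.002], 0.69)]
top 2 [([0.499, -0.021, 0.002], 0.73), ([0.529, -0.228, 0.142], 0.61)]
top 3 [([0.537, -0.272, 0.118], 0.6), ([0.581, -0.526, 0.0], 0.4)]
top 4 []
```

```bash
python3 -m jog '[[[-3.6,0,-5.5,0,0.03,0,0],[0,0,0,0,0,0,0]]]'|grep -E "^force"
python3 -m jog '[[[-3.6,0,-4.7,0,0.03,0,0],[0,0,0,0,0,0,0]]]'|grep -E "^force"
python3 -m jog '[[[-3.6,0,-4.7,0,0.03,0,0],[0,0,0,0,0,0,0]]]'|grep -E "pos|rot|^force"
python3 -c "
from h import *
print(bot.observe()['moment'])
for c in ('side','top'):
  f=bot.grab_frame(c)
  for k in '1234':
    print(c,k,[(np.round(d['xyz'],3).tolist(),round(d['conf'],2)) for d in bot.spot_point(f'piece{k}_center',f)[:2]])"
```

```text
force: [1.1, -2.6, -3.7]
force: [1.4, -2.6, -4.0]
position: [0.5368, -0.187, 0.2698]
tool_rot: [3.141, -0.429, 1.834]
force: [0.1, -2.7, -1.5]
[-1.2611 -0.2607  0.0411]
side 1 []
side 2 []
side 3 [([0.302, 0.374, 0.003], 0.56)]
side 4 [([0.577, -0.342, 0.001], 0.36)]
top 1 []
top 2 []
top 3 [([0.526, -0.325, 0.011], 0.39)]
top 4 [([0.573, -0.339, 0.096], 0.57)]
```

```bash
python3 -m jog '[[[-3.6,0,-5,0,0.03,0,0],[0,0,0,0,0,0,0]]]'|grep -E "^force"
python3 -m jog '[[[-3.6,0,-5,0,0.03,0,0],[0,0,0,0,0,0,0]]]'|grep -E "^force"
python3 -m jog '[[[-3.6,0,-5,0,0.03,0,0],[0,0,0,0,0,0,0]]]'|grep -E "^force"
python3 -m jog '[[[-3.6,0,-5,0,0.03,0,0],[0,0,0,0,0,0,0]]]'|grep -E "pos|rot|^force"
python3 -c "
from h import *
print(bot.observe()['moment'])
f=bot.grab_frame('top');a=cv2.resize(f['img'][150:290,360:500,::-1],(400,400))
g=bot.grab_frame('side');b=cv2.resize(g['img'][160:260,300:400,::-1],(400,400))
cv2.imwrite('pics/s5.png',np.hstack([a,b]))
for k in '1234':
    print(k,[(np.round(d['xyz'],3).tolist(),round(d['conf'],2)) for d in bot.spot_point(f'piece{k}_center',f)[:2]])"
```

```text
force: [0.9, -2.1, -2.1]
force: [0.6, -2.9, -2.2]
force: [0.1, -0.9, -2.6]
position: [0.5424, -0.2082, 0.2807]
tool_rot: [3.141, -0.549, 1.834]
force: [0.8, -1.6, -2.1]
[-1.1676 -0.3565  0.0362]
1 []
2 [([0.586, -0.368, 0.012], 0.56)]
3 [([0.522, -0.326, 0.009], 0.5)]
4 [([0.574, -0.339, 0.004], 0.35)]
```

View pics/s5.png

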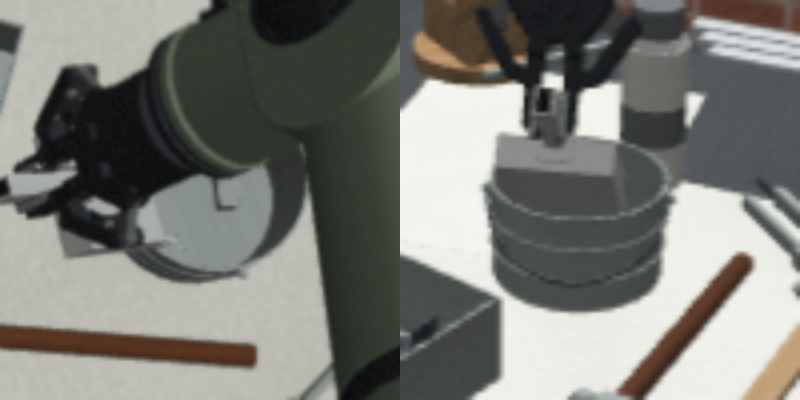

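One piece shows in the tin at (225,195) in the left half. I'll lift a few mm to weigh the tray.

```bash
python3 -c "
from h import *
o=bot.observe();R=Ro.from_euler('xyz',o['tool_rot']);print(R.inv().apply([0,0,6]))"
python3 -m jog '[[[1.5,0,-2.6,0,0,0,0],[1.5,0,-2.6,0,0,0,0],[0,0,0,0,0,0,0],[0,0,0,0,0,0,0]]]'|grep -E "pos|rot|^force"
python3 -m jog '[[[0,0,0,0,0,0,0]]]'|grep -E "pos|rot|^force"
python3 -m jog '[[[0,0,0,0,0,0,0]]]'|grep -E "^force"
```

```text
[ 3.1309  0.0043 -5.1183]
position: [0.5425, -0.2079, 0.2872]
tool_rot: [3.141, -0.55, 1.835]
force: [-0.0, -0.6, -1.4]
position: [0.5424, -0.208, 0.2871]
tool_rot: [3.141, -0.55, 1.835]
force: [0.2, -0.6, -2.4]
force: [0.4, -0.0, -2.3]
```

The tray weighs 2.0–2.4 N, against 5.7 N loaded, so it is empty. Now I'll raise it, level it and swing back.

```bash
python3 -c "
from h import *
o=bot.observe();p=o['position'];R=Ro.from_euler('xyz',o['tool_rot'])
q,S=pose(0,.07)
plan([(p+[0,0,.05],R,5),(q+.03*-D,S,15)],0)"
```

```text
[[[2.9,0.0,-4.7,0.0,0.0,0.0,0],[5.8,0.0,-9.5,0.0,0.0,0.0,0],[8.7,0.0,-14.2,0.0,0.0,0.0,0],[5.8,0.0,-9.5,0.0,0.0,0.0,0],[2.9,0.0,-4.7,0.0,0.0,0.0,0]]]
[[[1.8,-0.0,3.8,0.0,-0.019,0.0,0],[3.6,-0.1,7.4,0.0,-0.039,0.0,0],[6.0,-0.0,11.0,0.0,-0.057,0.0,0],[6.5,-0.1,10.6,0.0,-0.058,0.0,0],[7.2,-0.1,10.2,0.0,-0.058,0.001,0]]]
[[[7.7,-0.0,9.7,0.0,-0.057,-0.0,0],[8.3,-0.1,9.3,0.0,-0.058,-0.0,0],[8.8,-0.1,8.9,0.0,-0.058,0.0,0],[9.3,-0.0,8.3,0.0,-0.057,0.0,0],[9.8,-0.1,7.7,0.0,-0.058,0.0,0]]]
[[[10.1,-0.1,7.2,0.0,-0.058,0.001,0],[10.6,-0.1,6.5,0.0,-0.058,-0.0,0],[11.0,-0.0,6.0,0.0,-0.057,-0.0,0],[7.5,-0.1,3.5,0.0,-0.039,0.0,0],[3.8,-0.0,1.6,0.0,-0.019,0.0,0]]]
end [ 0.5064 -0.0776  0.248 ] [3.1413 0.2001 1.8326]
```

```bash
python3 -m jog '[[[3,0,-5,0,0,0,0],[6,0,-9.5,0,0,0,0],[9,0,-14,0,0,0,0],[6,0,-9.5,0,0,0,0],[3,0,-5,0,0,0,0]]]'|grep -E "^force"
python3 -m jog '[[[2,0,4,0,-0.019,0,0],[3.6,0,7.4,0,-0.039,0,0],[6,0,11,0,-0.058,0,0],[6.5,0,10.6,0,-0.058,0,0],[7.2,0,10.2,0,-0.058,0,0]]]'|grep -E "^force"
python3 -m jog '[[[7.7,0,9.7,0,-0.058,0,0],[8.3,0,9.3,0,-0.058,0,0],[8.8,0,8.9,0,-0.058,0,0],[9.3,0,8.3,0,-0.058,0,0],[9.8,0,7.7,0,-0.058,0,0]]]'|grep -E "^force"
python3 -m jog '[[[10,0,7,0,-0.058,0,0],[10.6,0,6.5,0,-0.058,0,0],[11,0,6,0,-0.058,0,0],[7.5,0,3.5,0,-0.038,0,0],[4,0,1.5,0,-0.019,0,0]]]'|grep -E "^force"
python3 -m jog '[[[0,0,0,0,0,0,0]]]'|grep -E "clock|pos|rot|^force"
python3 -c "
from h import *
o=bot.observe();print(o['qpos'],o['moment'])
spots(['tray_lip','tray_grip','tray','tin','tin_rim'])
f=bot.grab_frame('top');r=bot.trace('tray',f)
print([ (x['conf'],x['region'].sum()) for x in r])
a=cv2.resize(f['img'][140:290,300:500,::-1],(800,600));cv2.imwrite('pics/s6.png',a)
for k in '1234':
    print(k,[(np.round(d['xyz'],3).tolist(),round(d['conf'],2)) for d in bot.spot_point(f'piece{k}_center',f)[:2]])
"
```

```text
force: [0.1, 0.4, -2.9]
force: [0.4, 0.6, -2.3]
force: [0.1, -0.1, -2.6]
force: [-0.0, -1.2, -2.5]
clock: 26.4
position: [0.5065, -0.0753, 0.2483]
tool_rot: [3.141, 0.203, 1.837]
force: [0.1, 0.3, -2.0]
[ 0.2578  0.4233 -0.4189  1.9846  0.5223  0.8078 -0.2318] [ 0.5015  0.1092 -0.0031]
top tray_lip [([0.5567, -0.2598, 0.1635], 0.87)]
top tray_grip []
top tray [([0.5394, -0.1912, 0.1678], 0.96)]
top tin [([0.5753, -0.3407, 0.0032], 0.74)]
top tin_rim [([0.5761, -0.3398, 0.094], 0.61), ([0.3457, -0.1616, -0.0], 0.33)]
side tray_lip [([0.3936, -0.4647, -0.0016], 0.66), ([0.5574, -0.2587, 0.1651], 0.63)]
side tray_grip [([0.5103, -0.0874, 0.1952], 0.62)]
side tray [([0.5414, -0.2024, 0.1668], 0.63), ([0.3479, -0.1628, -0.0036], 0.38)]
side tin [([0.5781, -0.3408, 0.0041], 0.8), ([0.7201, 0.1836, 0.008], 0.57)]
side tin_rim [([0.5774, -0.3418, 0.0958], 0.68), ([0.7192, 0.1824, 0.0008], 0.42)]
[(0.73, np.int64(2841))]
1 [([0.626, -0.374, 0.012], 0.58), ([0.539, -0.192, 0.17], 0.25)]
2 [([0.585, -0.369, 0.013], 0.66), ([0.553, -0.26, 0.165], 0.66)]
3 [([0.522, -0.328, 0.008], 0.45)]
4 []
```

View pics/s6.png

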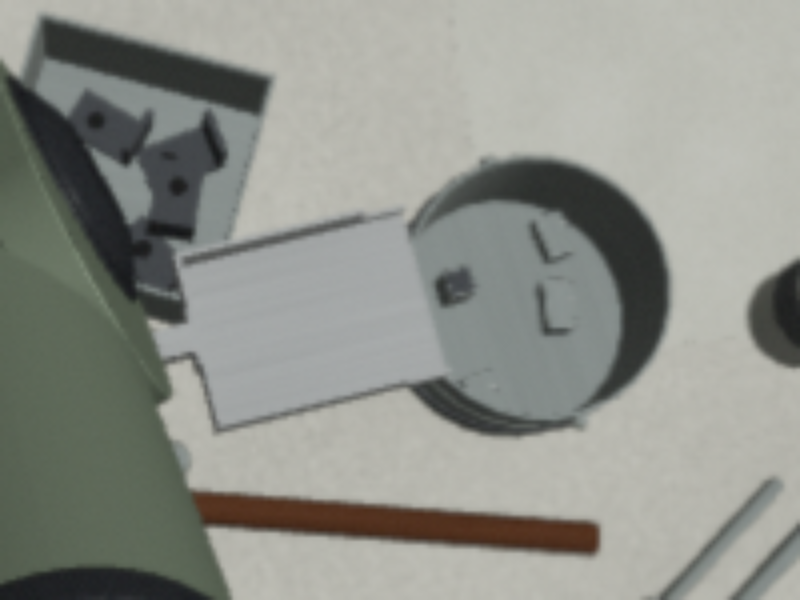

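The picture shows all four pieces in the tin at (457,287), (548,238), (555,305) and (480,385). The tray is empty and level. Now I'll swing it back.

```bash
python3 -c "
from h import *
S=Ro.from_euler('xyz',[3.1405,.2,-3.0007])
plan([([.4605,.1487,.19],S,22)],0)"
```

```text
[[[3.9,0.2,0.2,-0.005,0.0,-0.024,0],[7.9,0.7,0.4,-0.01,0.0,-0.047,0],[11.8,1.5,0.5,-0.014,0.0,-0.071,0],[11.6,2.3,0.6,-0.015,0.001,-0.071,0],[11.4,3.2,0.7,-0.014,-0.0,-0.071,0]]]
[[[11.2,3.9,0.7,-0.015,0.0,-0.071,0],[10.9,4.8,0.8,-0.014,0.0,-0.071,0],[10.5,5.4,0.8,-0.015,0.0,-0.071,0],[10.1,6.2,1.0,-0.014,0.001,-0.07,0],[9.6,6.9,1.0,-0.015,-0.0,-0.071,0]]]
[[[9.2,7.5,1.1,-0.014,0.0,-0.071,0],[8.5,8.1,1.3,-0.015,0.0,-0.071,0],[8.0,8.7,1.3,-0.014,0.001,-0.071,0],[7.4,9.2,1.6,-0.015,-0.0,-0.071,0],[6.6,9.7,1.6,-0.014,-0.0,-0.071,0]]]
[[[6.0,10.1,1.8,-0.015,0.0,-0.071,0],[5.2,10.5,1.9,-0.014,0.0,-0.071,0],[4.5,10.8,2.1,-0.015,0.001,-0.071,0],[3.7,11.0,2.3,-0.014,-0.0,-0.071,0],[2.9,11.3,2.4,-0.015,-0.0,-0.071,0]]]
[[[1.4,7.6,1.7,-0.009,0.0,-0.047,0],[0.5,3.8,0.9,-0.005,0.0,-0.024,0]]]
end [0.4605 0.1487 0.19  ] [ 3.1408  0.2001 -3.0004]
```

```bash
python3 -m jog '[[[4,0,0,-0.005,0,-0.024,0],[8,1,0,-0.01,0,-0.047,0],[12,1.5,0.5,-0.0145,0,-0.071,0],[11.5,2.5,0.5,-0.0145,0,-0.071,0],[11.5,3,0.5,-0.0145,0,-0.071,0]]]'|grep -E "^force"
python3 -m jog '[[[11,4,1,-0.0145,0,-0.071,0],[11,5,1,-0.0145,0,-0.071,0],[10.5,5.5,1,-0.0145,0,-0.071,0],[10,6,1,-0.0145,0,-0.071,0],[9.5,7,1,-0.0145,0,-0.071,0]]]'|grep -E "^force"
python3 -m jog '[[[9,7.5,1,-0.0145,0,-0.071,0],[8.5,8,1.5,-0.0145,0,-0.071,0],[8,8.5,1.5,-0.0145,0,-0.071,0],[7.5,9,1.5,-0.0145,0,-0.071,0],[6.5,10,1.5,-0.0145,0,-0.071,0]]]'|grep -E "^force"
python3 -m jog '[[[6,10,2,-0.0145,0,-0.071,0],[5,10.5,2,-0.0145,0,-0.071,0],[4.5,11,2,-0.0145,0,-0.071,0],[3.5,11,2.5,-0.0145,0,-0.071,0],[3,11,2.5,-0.0145,0,-0.071,0]]]'|grep -E "^force"
python3 -m jog '[[[1.5,7.5,1.5,-0.009,0,-0.047,0],[0.5,4,1,-0.005,0,-0.024,0],[0,0,0,0,0,0,0]]]'|grep -E "pos|rot|^force"
python3 -c "
from h import *
o=bot.observe();print(o['qpos'],o['clock'])
spots(['tray_lip','tray_grip','tray','slot_stop'])
f=bot.grab_frame('top')
for d in bot.trace('tray',f)[:1]:
    v,u=np.nonzero(d['region']);P=ground(f,np.c_[u,v],.125)[:,:2];h=P[P[:,0]>.53]
    print(len(P),cv2.minAreaRect(h.astype(np.float32)*1000))
S=Ro.from_euler('xyz',[3.1405,.2,-3.0007])
plan([([.4605,.1487,.115],S,8)],0)"
```

```text
force: [0.5, -0.1, -2.8]
force: [1.1, -0.6, -3.6]
force: [1.0, -0.2, -3.9]
force: [-0.4, 0.2, -2.0]
position: [0.461, 0.1488, 0.1893]
tool_rot: [-3.14, 0.203, -2.998]
force: [-0.6, -1.1, -2.5]
[ 0.1141  0.5123 -0.7443  2.1617  0.8651  0.5598  0.4442] 29.6
top tray_lip [([0.6446, 0.1774, 0.1052], 0.72)]
top tray_grip [([0.4738, 0.1482, 0.1347], 0.77), ([0.3468, -0.1625, 0.0007], 0.37)]
top tray [([0.5858, 0.1691, 0.1091], 0.66), ([0.3976, -0.4659, -0.0019], 0.2)]
top slot_stop [([0.7172, 0.1825, 0.0014], 0.92)]
side tray_lip [([0.6497, 0.1733, 0.107], 0.61)]
side tray_grip [([0.4709, 0.1492, 0.1358], 0.78)]
side tray []
side slot_stop [([0.7199, 0.1822, 0.0096], 0.95)]
2483 ((584.3832397460938, 163.8501434326172), (126.27725219726562, 104.25741577148438), 9.188472747802734)
[[[0.9,0.0,4.0,-0.0,0.0,0.0,0],[1.7,0.1,8.1,-0.0,0.0,0.0,0],[2.6,0.1,12.2,-0.001,0.001,0.001,0],[2.6,0.0,12.1,-0.0,0.0,-0.0,0],[2.6,0.1,12.1,-0.001,0.001,0.0,0]]]
[[[2.6,0.1,12.2,-0.0,0.0,0.0,0],[1.7,0.0,8.0,-0.001,0.001,0.001,0],[0.9,0.0,4.1,0.0,-0.0,-0.0,0]]]
end [0.4605 0.1487 0.115 ] [ 3.1404  0.1999 -3.001 ]
```

```bash
python3 -m jog '[[[1,0,4,0,0,0,0],[1.7,0,8,0,0,0,0],[2.6,0,12,0,0,0,0],[2.6,0,12,0,0,0,0],[2.6,0,12,0,0,0.003,0]]]'|grep -E "^force"
python3 -m jog '[[[2.6,0,12,0,-0.002,0,0],[2,0,10,0,0,0,0],[2,0,9,0,0,0,0],[1,0,5,0,0,0,0],[0.8,0,4,0,0,0,0]]]'|grep -E "^force"
python3 -m jog '[[[0.4,0,2,0,0,0,0],[0.4,0,2,0,0,0,0],[0,0,0,0,0,0,0]]]'|grep -E "pos|rot|^force"
python3 -c "
from h import *
o=bot.observe();print(o['moment'])
spots(['tray_lip','tray_grip','tray'])"
```

```text
force: [0.2, -0.4, -2.0]
force: [0.9, 0.5, -3.3]
position: [0.4606, 0.1482, 0.0953]
tool_rot: [-3.14, 0.205, -3.002]
force: [-0.3, -0.4, -2.5]
[-0.0546  0.4977 -0.0424]
top tray_lip [([0.6441, 0.1742, 0.0138], 0.73), ([0.5243, -0.3251, 0.0084], 0.42)]
top tray_grip []
top tray [([0.5822, 0.1686, 0.0149], 0.94)]
side tray_lip [([0.6509, 0.1744, 0.015], 0.77)]
side tray_grip [([0.4716, 0.1502, 0.0417], 0.9), ([0.4995, -0.0192, -0.0026], 0.26)]
side tray [([0.5868, 0.1605, 0.0123], 0.93), ([0.7206, 0.1855, -0.0001], 0.62)]
```

```bash
python3 -m jog '[[[0.4,0,2,0,-0.003,0,0],[0.4,0,2,0,0,0,0],[0,0,0,0,0,0,0]]]'|grep -E "pos|rot|^force"
python3 -m jog '[[[0.2,0,1,0,0,0,0],[0,0,0,0,0,0,0]]]'|grep -E "pos|rot|^force"
python3 -c "
from h import *
o=bot.observe();print(o['moment'])
R=Ro.from_euler('xyz',o['tool_rot']);print(R.inv().apply([np.cos(.139),np.sin(.139),0]),R.inv().apply([0,0,1]))
f=bot.grab_frame('side');cv2.imwrite('pics/s7.png',cv2.resize(f['img'][220:340,150:310,::-1],None,fx=4,fy=4))"
```

```text
position: [0.4604, 0.1482, 0.0909]
tool_rot: [-3.14, 0.207, -3.002]
force: [-0.2, 0.6, -2.6]
position: [0.4606, 0.1482, 0.0901]
tool_rot: [-3.14, 0.208, -3.002]
force: [-0.5, 0.6, -2.2]
[-0.0644  0.4778  0.0064]
[-0.9785 -0.0004  0.2063] [-0.2063 -0.0015 -0.9785]
```

View pics/s7.png

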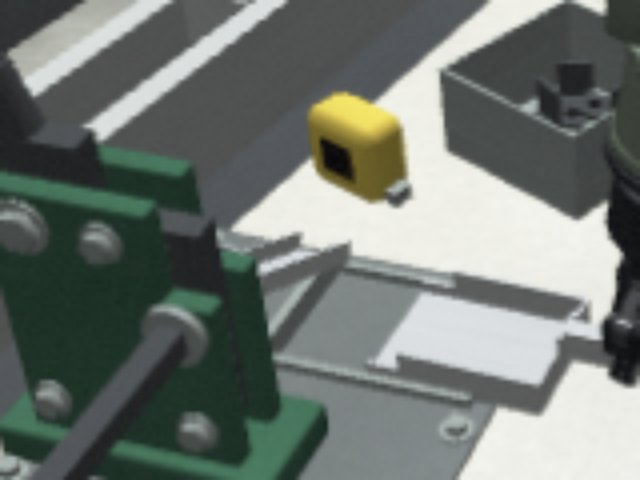

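The empty tray sits between the runners at (370–590, 290–410). I'll trim the pitch and set it down.

```bash
python3 -m jog '[[[-0.4,0,0,0,0.008,0,0],[0,0,0,0,0,0,0]]]'|grep -E "pos|rot|^force"
python3 -m jog '[[[0.2,0,1,0,0,0,0],[0,0,0,0,0,0,0]]]'|grep -E "pos|rot|^force"
python3 -m jog '[[[0.2,0,1,0,0,0,0],[0,0,0,0,0,0,0]]]'|grep -E "pos|rot|^force"
```

```text
position: [0.4611, 0.1483, 0.0904]
tool_rot: [-3.14, 0.2, -3.002]
force: [-0.0, 0.4, -1.6]
position: [0.461, 0.1483, 0.0894]
tool_rot: [-3.14, 0.2, -3.002]
force: [-3.1, -0.4, 6.0]
position: [0.4608, 0.1483, 0.0886]
tool_rot: [-3.14, 0.2, -3.002]
force: [-7.5, -2.5, 14.5]
```

```bash
python3 -m jog '[[[-0.2,0,-1.2,0,0,0,0],[-3,0,0.6,0,0,0,0],[-6,0,1.2,0,0,0,0],[-8,0,1.6,0,0,0,0],[-8,0,1.6,0,0,0,0]]]'|grep -E "pos|rot|^force"
python3 -m jog '[[[-8,0,1.6,0,0,0,0],[-8,0,1.6,0,0,0,0],[-8,0,1.6,0,0,0,0],[-5,0,1,0,0,0,0],[0,0,0,0,0,0,0]]]'|grep -E "pos|rot|^force"
```

```text
position: [0.4865, 0.152, 0.0896]
tool_rot: [-3.14, 0.2, -3.002]
force: [-7.8, -0.4, 10.5]
position: [0.5165, 0.1561, 0.0898]
tool_rot: [-3.141, 0.201, -3.002]
force: [1.9, 0.6, 3.3]
```

Next come the last few mm, slowly, watching the force along the push.

```bash
python3 -m jog '[[[-3,0,0.6,0,0,0,0],[-3,0,0.6,0,0,0,0],[0,0,0,0,0,0,0]]]'|grep -E "pos|^force"
python3 -m jog '[[[-2,0,0.4,0,0,0,0],[0,0,0,0,0,0,0]]]'|grep -E "pos|^force"
python3 -m jog '[[[-2,0,0.4,0,0,0,0],[0,0,0,0,0,0,0]]]'|grep -E "pos|^force"
python3 -c "
from h import *
print(bot.observe()['clock']);spots(['tray_lip','tray_grip','slot_stop'])"
```

```text
position: [0.522, 0.157, 0.0898]
force: [-2.8, 0.1, 8.2]
position: [0.5238, 0.1572, 0.0898]
force: [-5.2, -0.6, 9.9]
position: [0.5258, 0.1575, 0.0898]
force: [-5.3, -0.1, 9.0]
34.75
top tray_lip [([0.7131, 0.1834, 0.0083], 0.77), ([0.5217, -0.325, 0.0098], 0.32)]
top tray_grip []
top slot_stop [([0.7168, 0.1805, 0.0032], 0.97)]
side tray_lip [([0.7174, 0.183, 0.0064], 0.94)]
side tray_grip [([0.5357, 0.1598, 0.0352], 0.6), ([0.5775, -0.3414, 0.0931], 0.3)]
side slot_stop [([0.7222, 0.182, 0.007], 0.81)]
```

```bash
for k in 1; do python3 -m jog '[[[-1.5,0,0.3,0,0,0,0],[0,0,0,0,0,0,0]]]'|grep -E "pos|^force"; done
python3 -m jog '[[[-1.5,0,0.3,0,0,0,0],[0,0,0,0,0,0,0]]]'|grep -E "pos|^force"
python3 -m jog '[[[-1,0,0.2,0,0,0,0],[0,0,0,0,0,0,0]]]'|grep -E "pos|^force"
```

```text
position: [0.5272, 0.1577, 0.0898]
force: [-5.8, -0.7, 9.4]
position: [0.5288, 0.1579, 0.0898]
force: [-6.7, -0.8, 9.4]
position: [0.5296, 0.158, 0.0898]
force: [-6.7, -0.6, 10.8]
```

```bash
python3 -m jog '[[[-1,0,0.2,0,0,0,0],[0,0,0,0,0,0,0]]]'|grep -E "pos|^force"
python3 -m jog '[[[-1,0,0.2,0,0,0,0],[0,0,0,0,0,0,0]]]'|grep -E "pos|^force"
python3 -m jog '[[[-1,0,0.2,0,0,0,0],[0,0,0,0,0,0,0]]]'|grep -E "pos|^force"
```

```text
position: [0.5297, 0.1581, 0.0897]
force: [-17.6, -2.7, 21.6]
position: [0.5299, 0.1581, 0.0897]
force: [-26.9, -5.5, 30.5]
position: [0.53, 0.1582, 0.0897]
force: [-37.1, -7.4, 41.1]
```

```bash
python3 -m jog '[[[2.2,0,-0.4,0,0,0,0],[0,0,0,0,0,0,0]]]'|grep -E "pos|^force"
python3 -m jog '[[[0,0,0,0,0,0,0.3],[0,0,0,0,0,0,0.6],[0,0,0,0,0,0,1],[0,0,0,0,0,0,1],[0,0,0,0,0,0,1]]]'
python3 -c "
from h import *
spots(['tray_lip','tray_grip','tray','slot_stop'])
f=bot.grab_frame('side');cv2.imwrite('pics/s8.png',cv2.resize(f['img'][220:340,150:310,::-1],None,fx=4,fy=4))"
```

```text
position: [0.5297, 0.158, 0.0897]
force: [-14.9, -3.4, 20.0]
clock: 37.05
position: [0.5305, 0.158, 0.0896]
tool_rot: [-3.14, 0.2, -3.002]
force: [1.1, 0.5, 0.4]
grip_width: 0.0819
finger_force: 0.0
top tray_lip [([0.7153, 0.1822, 0.0046], 0.93)]
top tray_grip []
top tray [([0.6557, 0.1796, 0.0075], 0.75)]
top slot_stop [([0.7154, 0.1823, 0.0016], 0.78)]
side tray_lip [([0.7218, 0.1863, 0.009], 0.88)]
side tray_grip [([0.537, 0.1573, 0.039], 0.57)]
side tray []
side slot_stop [([0.7209, 0.1825, 0.0076], 0.87)]
```

View pics/s8.png

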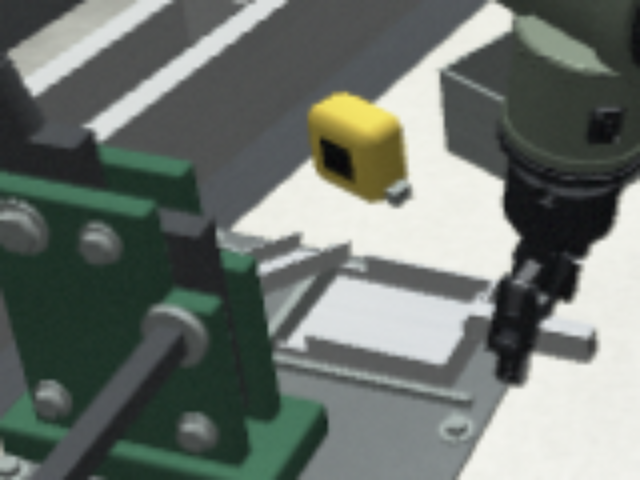

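The tray is home, with lip and stop matching in both views, and the fingers are open. I'll back off.

```bash
python3 -m jog '[[[0,0,-5,0,0,0,1],[0,0,-12,0,0,0,1],[0,0,-20,0,0,0,1],[0,0,-25,0,0,0,1],[0,0,-25,0,0,0,1]]]'|grep -E "pos|^force"
python3 -m jog '[[[0,0,-20,0,0,0,1],[0,0,-10,0,0,0,1],[0,0,0,0,0,0,1],[0,0,0,0,0,0,1]]]'|grep -E "pos|^force"
python3 -c "
from h import *
spots(['tray_lip','tray_grip','tray','slot_stop','tin','piece1_center','piece2_center','piece3_center','piece4_center'])"
```

```text
position: [0.5128, 0.1558, 0.176]
force: [0.6, -0.4, 0.3]
position: [0.5074, 0.1547, 0.2038]
force: [-0.1, -0.2, -0.4]
top tray_lip [([0.7159, 0.1861, 0.0067], 0.98)]
top tray_grip [([0.5382, 0.1597, 0.0347], 0.75), ([0.4012, -0.4682, -0.0012], 0.65)]
top tray [([0.6545, 0.1791, 0.0094], 0.72)]
top slot_stop [([0.7192, 0.1835, 0.0027], 0.8)]
top tin [([0.5754, -0.3405, 0.0027], 0.83), ([0.6576, -0.0949, -0.0032], 0.61)]
top piece1_center [([0.6249, -0.3726, 0.0106], 0.59)]
top piece2_center [([0.6967, 0.1765, 0.0662], 0.56)]
top piece3_center [([0.523, -0.3268, 0.0075], 0.43)]
top piece4_center [([0.5935, -0.3059, 0.0117], 0.61)]
side tray_lip [([0.7212, 0.1856, 0.0075], 0.89)]
side tray_grip [([0.5403, 0.1589, 0.0385], 0.69), ([0.7204, 0.1847, -0.0014], 0.29)]
side tray [([0.6558, 0.173, 0.009], 0.72)]
side slot_stop [([0.7198, 0.1821, 0.0073], 0.72)]
side tin [([0.577, -0.3401, 0.0011], 0.77), ([0.4996, -0.0199, -0.001], 0.66)]
side piece1_center []
side piece2_center [([0.4976, -0.0183, -0.0007], 0.25)]
side piece3_center []
side piece4_center [([0.5797, -0.5355, -0.0009], 0.62)]
```

```bash
python3 -c "
from h import *
print(bot.job_done())"
```

```text
the job is handed in; nothing more can be done
None
```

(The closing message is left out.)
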